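Snap the retaining ring onto the label-roll spindle

ROBOT

A 6-joint arm with a two-finger parallel gripper is mounted at the origin on a cart in front of the work surface, level with it; the furniture and walls round the work are solid. World frame = base frame: x ahead of the robot, y to its left, z up, the work surface at z = 0. Lengths are in m, angles in degrees, forces in N, time in s.
With the tool pointing down it reaches from about 0.4 to 0.825 m from the base axis. Payload 7 kg.
Tool frame: the origin (TCP) lies midway between the tips of the shut fingers; the grasp point (between the pads) lies 19 mm behind it; z points along the fingers, y is the line along which they close (so a half turn about z gives the same grasp; the last joint's range is limited). The gripper opens to 88 mm and grips with 3 to 60 N. Pads are 19 mm wide; open, the fingers measure 130 mm over their backs; the gripper's body (78 mm by 193 mm) begins 47 mm behind the grasp point.
Start: joints at [-50.758, 20.546, 0.682, 0, -70.136, -16.507], TCP at [0.261, -0.623, 0.227] pointing down, gripper open.
Joint ranges: [-176.03, 176.03], [-82.01, 121.73], [-58.28, 71.71], [-173.87, 95.51], [-174.79, -0.11], [-173.66, 173.66]. Speed limits (degrees/s): [136.94, 136.94, 172.46, 180, 180, 180].

INTERFACE

Orientations are given as [roll, pitch, yaw] about the fixed x, y, z axes, in that order (R = Rz(yaw) Ry(pitch) Rx(roll)).
In Python, from plant import ctrl gives the robot as it stands.
- The arm moves only by the tool step_arm, never from a script. Its argument "rows" is a list of rows, each a list of 3 entries, a list of its own where there are three numbers: the closure, from 0 (fully open) to 1 (shut), then the shift along the world's x, y, z in mm, then the turn, a rotation vector about the world's x, y, z in rad. A call has exactly 5 rows; each row is the pose to reach, as a shift and turn from the pose commanded when the call began; what a row does not reach only later rows make up. A row lasts 1/12 s, in which the tool goes at most 41.7 mm and 7.16 degrees, less where a joint would pass 70% of its speed; a pose out of reach is approached as far as the arm can. A call with a gripper value outside its range is refused whole. The fingers move at their own pace and stop on an object; the grip force is fixed at half the most. Time passes only in rows, so rows that repeat a pose let the fingers close, or fill a call up. It gives the time, the measured TCP pose, the force, the opening and the grip force at its end, in the units of the state.
- ctrl.get_obs(): the state, without advancing time (a new reading comes with each control period).
- ctrl.snapshot(name): name is "scene" or "top"; returns the picture (480x640x3 uint8, red, green, blue); there is no depth.
- ctrl.camera_model(name): a dict with "intrinsics" (3x3 intrinsics, pixels), "R" (3x3) and "t" (3): a world point X has camera coordinates R X + t. Camera axes: x right, y down, z forward; pixel columns grow to the right and rows downward; lengths in m; the calibration is good to about 2 mm. A picture is of the moment at which its call begins. camera_model takes no time and is no camera call.
- ctrl.close_job(): hands the job in; it is judged then, once.
The state is a dict: "clock": time; "joint_pos": joint angles; "qvel": joint speeds; "tau": joint torques, N m; "tool_pos": TCP position; "orientation": TCP orientation; "force": force on the tool from outside, world axes, zero at the start; "moment": the same for the moment, N m; "opening": finger opening in m; "gripper_force": force on a finger pad.
Only numpy, scipy, OpenCV 4.12 (cv2) and the standard library are available. Lean on these libraries where they do the work, as an engineer would, in place of code of your own. Each camera call takes 0.05 s, during which the arm holds its last target. There are 200 camera calls.

TASK

Lock the label roll onto its stand: squeeze the two upright ears of the wire snap ring together so that the ring spreads, lift it spread, pass it down over the head of the spindle that carries the white roll (not the bare spindle), and let go so that it closes in the groove under the head, lying flat on the roll.

Things in the scene. Friction and masses are not known exactly. Their poses are not given: they have to be found in the camera images.
- ring: Flat snap ring of 7 mm steel wire, 72 mm across, 80 g, on table. Origin: underside, centre of its small opening; z up. Hinge knuckle (14 mm wide, 8 high) at x = +40 mm. Two curved lips facing along y bound the opening, 13 mm wide when closed. At the -x side two upright round ears, pins 8 mm thick, tops 50 mm above the underside, at x = -32, y = +26 and -26 mm. Wire by the ears is up to 14 mm high.
- half_left (a joint): turn of the ring's +y half about the knuckle, rad: 0 closed, 0.28 fully spread (hard stop). The halves' ends cross at the ears, so squeezing the ears together along y spreads both halves equally; a spring closes them when let go. Fully squeezed (about 4 N at each ear; grip with 10 to 20 N) the ears stand at x = -36.5, y = +5 and -5 mm and the lips are about 32 mm apart.
- half_right (a joint): the same for the ring's -y half about the knuckle, rad: 0 closed, 0.28 fully spread
- roll_stand: Fixed stand, upright steel spindle through a white label roll (92 mm wide, flat top at z = 52 mm). Origin: centre of underside, on the table; z up; round, so yaw means nothing. Above the roll: a neck (the groove) 10 mm thick, z = 52 to 66 mm, then a head 19 mm thick tapering to its top at z = 81 mm; the closed ring cannot pass it. An identical stand without a roll is nearby, not to be used.
There are look-alikes about, which are no part of the job. There is more than one size of the ring; the one meant has the size given above.

How it is judged (in metres and radians):
On the way, in this order (a step that is already met when the one before it is completed fails the run):
1. the ring is held spread by its ears, clear of the table (value of joint each of half_left, half_right above 0.12 rad and height (world z) of ring above 0.03 m), for 0.2 s.
2. the ring, still spread, is round the head or neck of the spindle that carries the roll (value of joint each of half_left, half_right above 0.06 rad and horizontal distance between ring and roll_stand below 0.02 m and z of ring in the frame of roll_stand below 0.072 m), for 0.05 s.
At the end, for the whole second after the job is handed in: the ring has closed (each half within 0.06 rad of shut) round the neck of the spindle that carries the roll, its centre within 12 mm of the spindle's axis, flat (within 0.12 rad) and resting on the roll (underside 46 to 58 mm above the table), at rest and released (value of joint each of half_left, half_right below 0.06 rad and horizontal distance between ring and roll_stand below 0.012 m and z of ring in the frame of roll_stand between 0.046 and 0.058 m and angle between ring's own z axis and vertical below 0.12 rad and linear speed of ring below 0.02 m/s); the robot touches nothing.
It also fails if it takes over 38 s, if anything falls off the work surface, if the arm or the gripper's body presses on something with over 40 N, if the wrist force passes 120 N, or if a joint passes its speed limit or range.

## Working session

There is one attempt and no reset: what is moved stays moved. The work goes in short steps, Python scripts to look and compute and a tool call to move; the robot and the scene stay as the last step left them, time stands still between calls to the robot, and variables do not carry over. Pictures are saved under pics/ and viewed, at most 10 in all, crops included, and the job is handed in when it is done.

Besides the shell and the picture viewer there is one more tool, called after "Request:" by a JSON object that holds its "fn" and its "kwargs". step_arm: Moves the arm, as the interface text tells. Its arguments: {"type":"object","properties":{"rows":{"type":"array"}},"required":["rows"]}

```bash
mkdir -p pics; python3 - <<'E'
from plant import ctrl
import cv2
for n in("scene","top"):
    cv2.imwrite(f"pics/{n}0.png",ctrl.snapshot(n)[:,:,::-1]); m=ctrl.camera_model(n); print(n,m)
print(ctrl.get_obs())
E
```

```text
scene {'intrinsics': array([[569.52078375,   0.        , 316.17869389],
       [  0.        , 569.52078375, 241.68024489],
       [  0.        ,   0.        ,   1.        ]]), 'R': array([[-0.73775405, -0.67502538,  0.00772673],
       [-0.51538688,  0.55581451, -0.65226267],
       [ 0.43599923, -0.48519168, -0.75795363]]), 't': array([0.37726974, 0.28135273, 0.80385236])}
top {'intrinsics': array([[450.55399983,   0.        , 326.58685548],
       [  0.        , 450.55399983, 240.90740501],
       [  0.        ,   0.        ,   1.        ]]), 'R': array([[-0.02941338, -0.99956611,  0.00156314],
       [-0.99223136,  0.02900836, -0.12097703],
       [ 0.1208792 , -0.00510934, -0.99265408]]), 't': array([0.05797094, 0.51681937, 0.84207015])}
{'clock': 0.1, 'joint_pos': array([-5.07598736e+01,  2.05857046e+01,  6.39550250e-01, -1.54071698e-02,
       -7.01355123e+01, -1.65052933e+01]), 'qvel': array([ 0.00184789, -0.13143965,  0.0954007 ,  0.05449402,  0.00149267,
       -0.00892733]), 'tau': array([-2.99257845e-04, -5.84163916e+01,  2.93750685e+01,  7.01546252e+00,
        1.01826258e-02, -7.49711035e-05]), 'tool_pos': array([ 0.26064765, -0.62218452,  0.22574606]), 'orientation': array([ 1.79917583e+02, -9.31584166e-03, -1.57270406e+02]), 'force': array([ 0.01703679, -0.51982165, -0.03994528]), 'moment': array([-0.01673889, -0.02020769,  0.04590475]), 'gripper_force': 0.0, 'opening': 0.08781640173769341}
```

View pics/scene0.png

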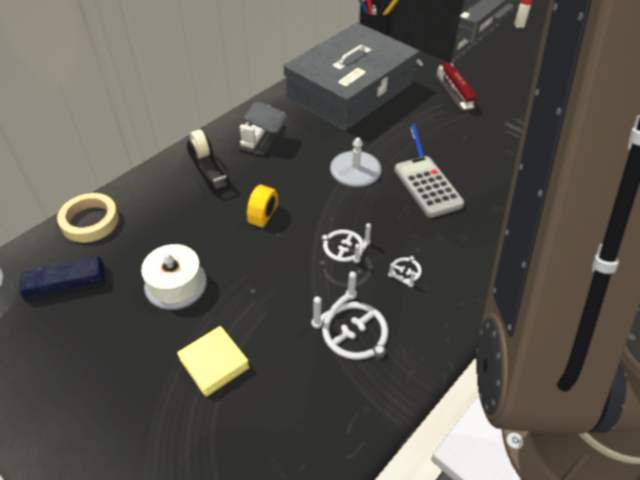

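View pics/top0.png

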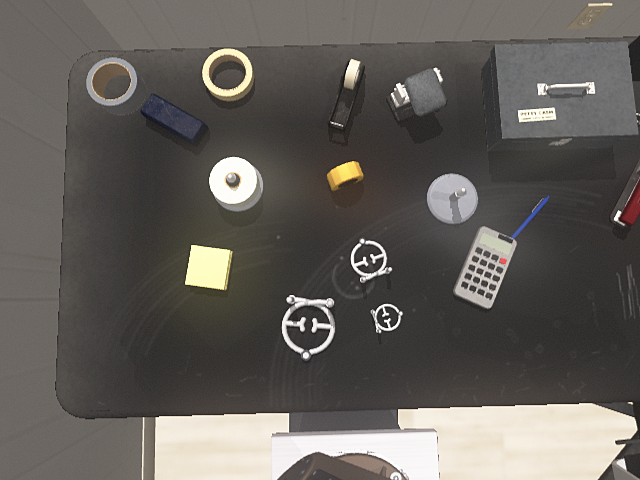

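Top view: three rings could be meant, large at (308,327), medium at (369,260) and small at (387,318). At about 500 px/m the medium one (about 36 px) is the 72 mm ring. The roll stand is at (236,183) and the bare stand at (452,198). In the scene view the same rings are at (355,330), (345,245) and (405,270), and the roll is at (172,272). Next is a close crop of the medium ring and the roll in both views.

```bash
python3 - <<'E'
import cv2,numpy as np
s=cv2.imread("pics/scene0.png");t=cv2.imread("pics/top0.png")
f=lambda im,x,y,w,h:cv2.resize(im[y:y+h,x:x+w],(400,300),interpolation=cv2.INTER_CUBIC)
a=np.hstack([f(s,310,210,80,60),f(t,330,230,80,60)])
b=np.hstack([f(s,130,235,80,60),f(t,197,153,80,60)])
cv2.imwrite("pics/crop.png",np.vstack([a,b]))
E
```

```text
(no output)
```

View pics/crop.png

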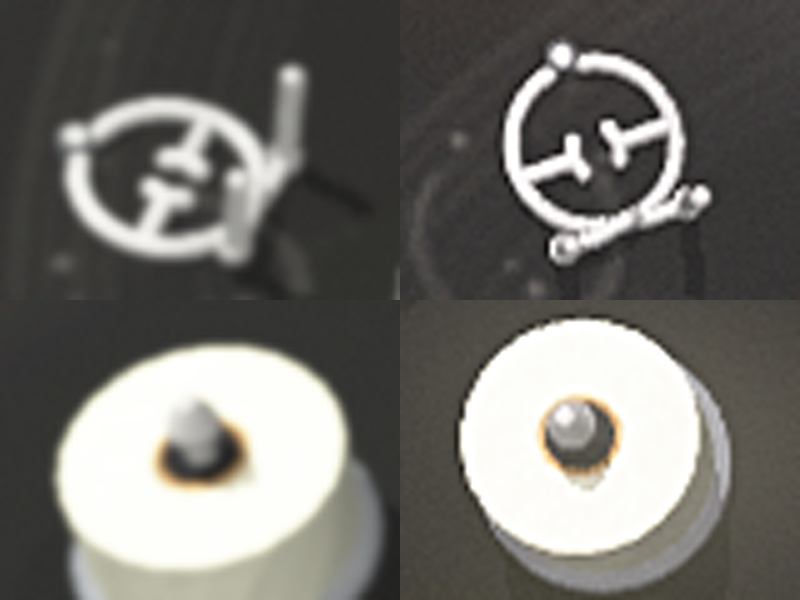

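```bash
cat > h.py <<'E'
from plant import ctrl
import numpy as np,cv2
M={n:ctrl.camera_model(n) for n in("scene","top")}
P={n:m["intrinsics"]@np.c_[m["R"],m["t"]] for n,m in M.items()}
def tri(a,b):
    X=cv2.triangulatePoints(P["scene"],P["top"],np.float64(a).reshape(2,1),np.float64(b).reshape(2,1)).ravel()
    X=X[:3]/X[3]; e=[np.round(proj("scene",X)-a,1),np.round(proj("top",X)-b,1)]
    return X,e
def proj(n,X):
    p=P[n]@np.r_[X,1]; return p[:2]/p[2]
def onz(n,uv,z):
    A=P[n]; H=np.c_[A[:,0],A[:,1],A[:,2]*z+A[:,3]]; q=np.linalg.solve(H,np.r_[uv,1]); return q[:2]/q[2]
E
python3 - <<'E'
from h import *
c=lambda x,y,ox,oy:np.array([(x+.5)/5-.5+ox,(y+.5)/5-.5+oy])
S=lambda x,y:c(x,y,310,210); T=lambda x,y:c(x-400,y,330,230)
S2=lambda x,y:c(x,y-300,130,235); T2=lambda x,y:c(x-400,y-300,197,153)
for k,a,b in [("knuckle",S(73,135),T(561,55)),("earB",S(291,70),T(699,193)),("earA",S(236,176),T(563,248)),
 ("lip1",S(160,200),T(578,158)),("lip2",S(183,158),T(617,142)),("disc",S2(203,458),T2(580,436)),("head",S2(193,402),T2(571,415))]:
    X,e=tri(a,b); print(k,np.round(X*1000,1),e)
print("lips z4",onz("top",T(597.5,150),.0035),onz("scene",S(171,179),.0035))
print("knuckle z6",onz("top",T(561,55),.006),onz("scene",S(73,135),.006))
print("ears z50 top",onz("top",T(563,248),.05),onz("top",T(699,193),.05)); print("ears z50 scene",onz("scene",S(236,174),.05),onz("scene",S(291,70),.05))
print("disc z52",onz("top",T2(580,436),.052),onz("scene",S2(203,458),.052),"head81",onz("top",T2(571,415),.08),onz("scene",S2(193,400),.08))
E
```

```text
knuckle [518.2 -27.8  12.5] [array([-0.4, -0. ]), array([0.4, 0.5])]
earB [459.  -74.4  54. ] [array([-0.7, -0. ]), array([0.7, 0.8])]
earA [440.3 -22.2  56.6] [array([-0.5, -0. ]), array([0.5, 0.6])]
lip1 [479.1 -32.8   2.9] [array([0.1, 0. ]), array([-0.1, -0.1])]
lip2 [483.4 -48.8   9.2] [array([-0.4, -0. ]), array([0.4, 0.4])]
disc [638.1 219.   52.4] [array([-0.6, -0.1]), array([0.5, 0.6])]
head [638.8 216.6  78.8] [array([-0.8, -0.2]), array([0.7, 0.8])]
lips z4 [ 0.48173704 -0.04085295] [ 0.48249694 -0.0425599 ]
knuckle z6 [ 0.51994574 -0.02759483] [ 0.52128888 -0.03251406]
ears z50 top [ 0.44167255 -0.02181694] [ 0.4608092 -0.0738313]
ears z50 scene [ 0.4434414  -0.02797654] [ 0.46009644 -0.07826746]
disc z52 [0.63941857 0.22011966] [0.63741252 0.21840613] head81 [0.64002843 0.21771593] [0.63727642 0.21600361]
```

Ring (medium): centre (482, -41), yaw about 18.5°. The ears measure 54 mm apart and the knuckle is 72 mm from the ear line, so it matches. The roll axis is at (638, 218) with its top at z = 52. The ear midpoint to grasp is about (450, -52), so the tool turns by -4.2° from its present yaw.

Request:
{"fn": "step_arm", "kwargs": {"rows": [[0,[12,37,0],[0,0,-0.015]],[0,[24,74,0],[0,0,-0.03]],[0,[36,111,0],[0,0,-0.045]],[0,[48,148,0],[0,0,-0.06]],[0,[60,185,0],[0,0,-0.073]]]}}

```text
clock: 0.52
tool_pos: [0.3207, -0.4358, 0.226]
orientation: [180.0, -0.0, -161.5]
force: [2.4, -0.0, 0.9]
opening: 0.0876
gripper_force: 0.0
```

Request:
{"fn": "step_arm", "kwargs": {"rows": [[0,[12,37,0],[0,0,0]],[0,[24,74,0],[0,0,0]],[0,[36,111,0],[0,0,0]],[0,[48,148,0],[0,0,0]],[0,[60,185,0],[0,0,0]]]}}

```text
clock: 0.93
tool_pos: [0.3807, -0.2507, 0.2265]
orientation: [180.0, 0.0, -161.5]
force: [1.7, 0.4, 0.1]
opening: 0.0876
gripper_force: 0.0
```

Request:
{"fn": "step_arm", "kwargs": {"rows": [[0,[12,35,-12],[0,0,0]],[0,[24,70,-24],[0,0,0]],[0,[36,105,-36],[0,0,0]],[0,[48,140,-48],[0,0,0]],[0,[60,175,-60],[0,0,0]]]}}

```text
clock: 1.35
tool_pos: [0.4408, -0.0757, 0.1662]
orientation: [180.0, 0.0, -161.4]
force: [1.1, 0.0, -0.5]
opening: 0.0877
gripper_force: 0.0
```

Request:
{"fn": "step_arm", "kwargs": {"rows": [[0,[3,8,-20],[0,0,0]],[0,[6,16,-40],[0,0,0]],[0,[9,24,-60],[0,0,0]],[0,[9,24,-80],[0,0,0]],[0,[9,24,-80],[0,0,0]]]}}

```text
clock: 1.77
tool_pos: [0.4473, -0.0535, 0.0832]
orientation: [179.9, -0.4, -161.4]
force: [-0.7, 0.5, -0.4]
opening: 0.0875
gripper_force: 0.0
```

```bash
python3 - <<'E'
from h import *
s=ctrl.snapshot("scene")[:,:,::-1]; t=ctrl.snapshot("top")[:,:,::-1]
f=lambda im,x,y,w,h:cv2.resize(im[y:y+h,x:x+w],(400,400),interpolation=cv2.INTER_CUBIC)
cv2.imwrite("pics/g1.png",np.hstack([f(s,295,140,120,120),f(t,310,200,120,120)]))
o=ctrl.get_obs(); print(o["tool_pos"],o["orientation"])
E
```

```text
[ 0.44928792 -0.05378585  0.08636134] [-1.79990772e+02 -1.30970175e-01 -1.61430773e+02]
```

View pics/g1.png

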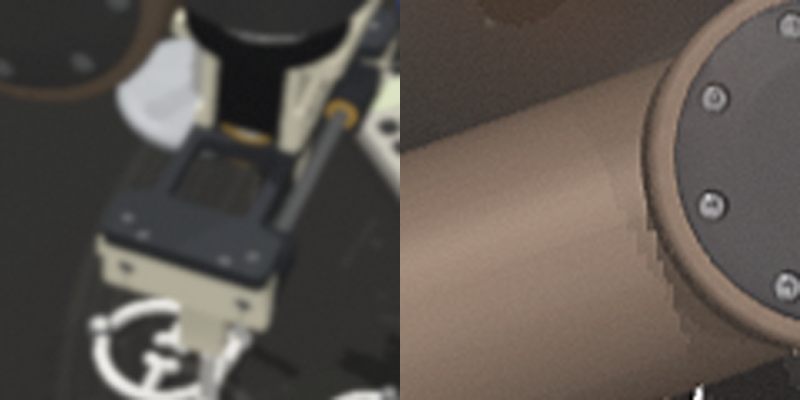

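The scene crop shows the gripper standing over the ears, with the near ear beside a finger at about (210,360) in the crop. The arm hides the ring in the top view. I'll descend to TCP z ≈ 23.

Request:
{"fn": "step_arm", "kwargs": {"rows": [[0,[0,1,-16],[0,0,0]],[0,[0,1,-32],[0,0,0]],[0,[0,1,-46],[0,0,0]],[0,[0,1,-58],[0,0,0]],[0,[0,1,-63],[0,0,0]]]}}

```text
clock: 2.28
tool_pos: [0.4501, -0.0528, 0.0236]
orientation: [-180.0, 0.0, -161.5]
force: [-0.7, -0.2, -0.1]
opening: 0.0875
gripper_force: 0.0
```

Request:
{"fn": "step_arm", "kwargs": {"rows": [[0.3,[0,0,0],[0,0,0]],[0.4,[0,0,0],[0,0,0]],[0.5,[0,0,0],[0,0,0]],[0.6,[0,0,0],[0,0,0]],[0.7,[0,0,0],[0,0,0]]]}}

```text
clock: 2.7
tool_pos: [0.4504, -0.0524, 0.0243]
orientation: [-180.0, 0.1, -161.4]
force: [-1.4, -0.5, 1.2]
opening: 0.06
gripper_force: 1.0
```

Request:
{"fn": "step_arm", "kwargs": {"rows": [[0.8,[0,0,0],[0,0,0]],[0.85,[0,0,0],[0,0,0]],[0.9,[0,0,0],[0,0,0]],[0.95,[0,0,0],[0,0,0]],[1,[0,0,0],[0,0,0]]]}}

```text
clock: 3.12
tool_pos: [0.4497, -0.0529, 0.024]
orientation: [-180.0, -0.0, -161.4]
force: [-2.2, -4.1, 7.1]
opening: 0.0266
gripper_force: 5.8
```

Request:
{"fn": "step_arm", "kwargs": {"rows": [[1,[0,0,0],[0,0,0]],[1,[0,0,0],[0,0,0]],[1,[0,0,0],[0,0,0]],[1,[0,0,0],[0,0,0]],[1,[0,0,0],[0,0,0]]]}}

```text
clock: 3.53
tool_pos: [0.4495, -0.053, 0.0242]
orientation: [-180.0, -0.0, -161.4]
force: [-4.0, -4.0, 12.1]
opening: 0.0123
gripper_force: 30.1
```

```bash
python3 - <<'E'
from h import *
s=ctrl.snapshot("scene")[:,:,::-1]
cv2.imwrite("pics/g2.png",cv2.resize(s[200:290,300:420],(800,600),interpolation=cv2.INTER_CUBIC))
E
```

```text
(no output)
```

View pics/g2.png

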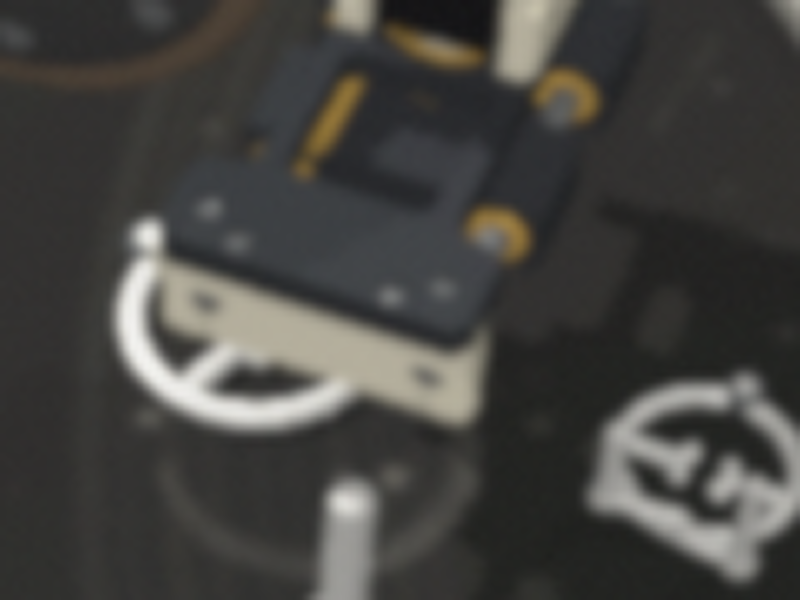

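The ring is between the pads, with its knuckle at crop (148,235). It shifted a little forward, as expected if the ears stick to the pads. Lifting.

Request:
{"fn": "step_arm", "kwargs": {"rows": [[1,[0,0,6],[0,0,0]],[1,[0,0,15],[0,0,0]],[1,[0,0,30],[0,0,0]],[1,[0,0,45],[0,0,0]],[1,[0,0,60],[0,0,0]]]}}

```text
clock: 4.0
tool_pos: [0.4498, -0.0524, 0.0847]
orientation: [180.0, 0.0, -161.4]
force: [-0.2, 0.0, -0.6]
opening: 0.0118
gripper_force: 30.0
```

Request:
{"fn": "step_arm", "kwargs": {"rows": [[1,[0,0,15],[0,0,0]],[1,[0,0,30],[0,0,0]],[1,[0,0,40],[0,0,0]],[1,[0,0,40],[0,0,0]],[1,[0,0,40],[0,0,0]]]}}

```text
clock: 4.42
tool_pos: [0.4501, -0.0523, 0.1242]
orientation: [180.0, 0.1, -161.4]
force: [0.2, 0.2, -1.9]
opening: 0.0119
gripper_force: 30.0
```

```bash
python3 - <<'E'
from h import *
s=ctrl.snapshot("scene")[:,:,::-1]
o=ctrl.get_obs(); print(o["tool_pos"],o["orientation"],o["opening"],o["gripper_force"],o["force"])
p=proj("scene",o["tool_pos"]); print(p); x,y=int(p[0])-60,int(p[1])-45
print(x,y)
cv2.imwrite("pics/g3.png",cv2.resize(s[y:y+90,x:x+120],(800,600),interpolation=cv2.INTER_CUBIC))
E
```

```text
[ 0.44960204 -0.05243266  0.12346616] [ 1.79980063e+02  1.75094521e-02 -1.61458573e+02] 0.011516744347135144 29.98337298631668 [ 0.27565694 -0.11136834 -2.76322898]
[366.2528493  204.98011038]
306 159
```

View pics/g3.png

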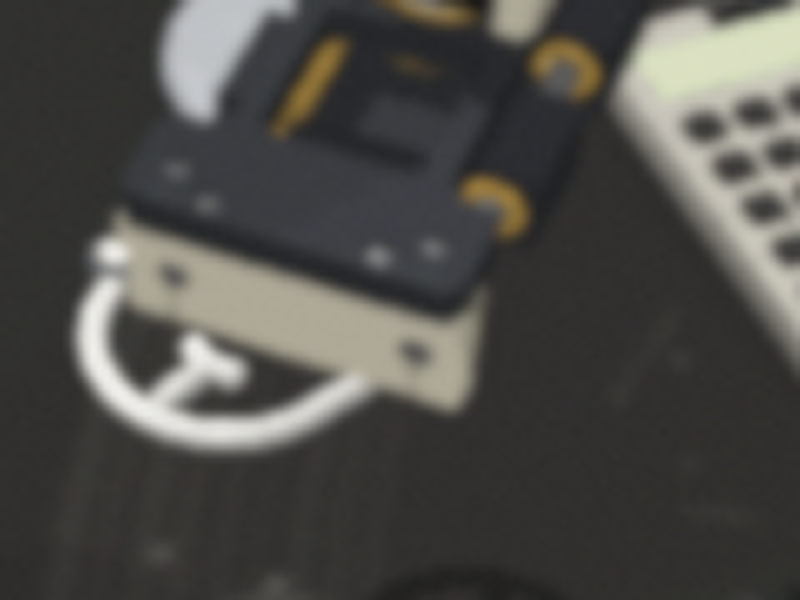

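```bash
python3 - <<'E'
from h import *
y=np.radians(18.55); e=np.array([.4498,-.0524]); ux=np.array([np.cos(y),np.sin(y)]); uy=np.array([-ux[1],ux[0]])
f=lambda x,yy,z:np.round((proj("scene",np.r_[e+ux*(x+.0365)+uy*yy,z])-[306,159])*6.667)
print("knuckle top",f(.040,0,.1055),f(.040,0,.0995+.004))
for a in(.24,.28,.33):   # left half turned about knuckle
    r=lambda x,yy:(.04+np.cos(a)*(x-.04)+np.sin(a)*yy, -np.sin(a)*(x-.04)+np.cos(a)*yy)
    g=lambda x,yy:f(*r(x,yy),.0995+.0035)
    print(a,"lip",g(0,.0075),"lipends",g(.008,.0085),g(-.008,.0085),"wire",[tuple(g(.0325*np.cos(t),.0325*np.sin(t))) for t in np.radians([60,90,120])],"bar mid",g(0,.02))
# knuckle pixel on heights
for z in(.095,.1,.105,.11): 
    q=onz("scene",[322.1,196.7],z); print(z,q,(q-e)@ux-.0765,(q-e)@uy)
E
```

```text
knuckle top [114. 267.] [114. 273.]
0.24 lip [223. 361.] lipends [195. 349.] [247. 378.] wire [(np.float64(121.0), np.float64(379.0)), (np.float64(163.0), np.float64(419.0)), (np.float64(227.0), np.float64(439.0))] bar mid [193. 390.]
0.28 lip [218. 364.] lipends [191. 351.] [241. 381.] wire [(np.float64(115.0), np.float64(379.0)), (np.float64(155.0), np.float64(420.0)), (np.float64(218.0), np.float64(442.0))] bar mid [187. 392.]
0.33 lip [212. 368.] lipends [185. 354.] [234. 386.] wire [(np.float64(108.0), np.float64(379.0)), (np.float64(145.0), np.float64(421.0)), (np.float64(206.0), np.float64(445.0))] bar mid [179. 394.]
0.095 [ 0.53427309 -0.03908958] 0.00781888470702903 -0.014254704263251927
0.1 [ 0.53095301 -0.03529471] 0.005878562009366151 -0.009600765212598075
0.105 [ 0.52763293 -0.03149983] 0.003938239311704048 -0.004946826161944331
0.11 [ 0.52431284 -0.02770496] 0.00199791661404132 -0.0002928871112903922
```

The spread-ring model (0.28 rad) fits the picture: the lip ends are seen at (192,350) and (240,376). The ring is fully spread and close to level. Ring centre is about (485, -40.5), so the move to the spindle is about (+153, +258).

Request:
{"fn": "step_arm", "kwargs": {"rows": [[1,[8,13,5],[0,0,0]],[1,[22,38,10],[0,0,0]],[1,[38,64,10],[0,0,0]],[1,[56,94,10],[0,0,0]],[1,[74,124,10],[0,0,0]]]}}

```text
clock: 4.88
tool_pos: [0.5242, 0.0729, 0.1329]
orientation: [-180.0, -0.1, -161.5]
force: [0.5, -0.1, -1.2]
opening: 0.0117
gripper_force: 30.0
```

Request:
{"fn": "step_arm", "kwargs": {"rows": [[1,[18,30,0],[0,0,0]],[1,[36,60,0],[0,0,0]],[1,[52,88,0],[0,0,0]],[1,[66,112,0],[0,0,0]],[1,[75,127,0],[0,0,0]]]}}

```text
clock: 5.3
tool_pos: [0.5997, 0.2013, 0.1319]
orientation: [-180.0, -0.1, -161.4]
force: [-0.1, -0.6, -1.4]
opening: 0.0113
gripper_force: 30.0
```

Request:
{"fn": "step_arm", "kwargs": {"rows": [[1,[4,7,0],[0,0,0]],[1,[4,7,0],[0,0,0]],[1,[4,7,0],[0,0,0]],[1,[4,7,0],[0,0,0]],[1,[4,7,0],[0,0,0]]]}}

```text
clock: 5.72
tool_pos: [0.6023, 0.2045, 0.1336]
orientation: [-180.0, -0.0, -161.5]
force: [-0.2, 0.2, -1.2]
opening: 0.0118
gripper_force: 30.0
```

```bash
python3 - <<'E'
from h import *
s=ctrl.snapshot("scene")[:,:,::-1];t=ctrl.snapshot("top")[:,:,::-1]
o=ctrl.get_obs(); print(o["tool_pos"],o["orientation"],o["opening"],o["gripper_force"],o["force"])
f=lambda im,x,y:cv2.resize(im[y:y+120,x:x+80],(400,600),interpolation=cv2.INTER_CUBIC)
cv2.imwrite("pics/g4.png",np.hstack([f(s,130,190),f(t,190,120)]))
E
```

```text
[0.60260894 0.20469708 0.13393424] [ 1.79991843e+02  1.95669675e-02 -1.61492912e+02] 0.011658023779506137 29.984598755836487 [ 0.51960669  0.05728707 -0.33328299]
```

View pics/g4.png

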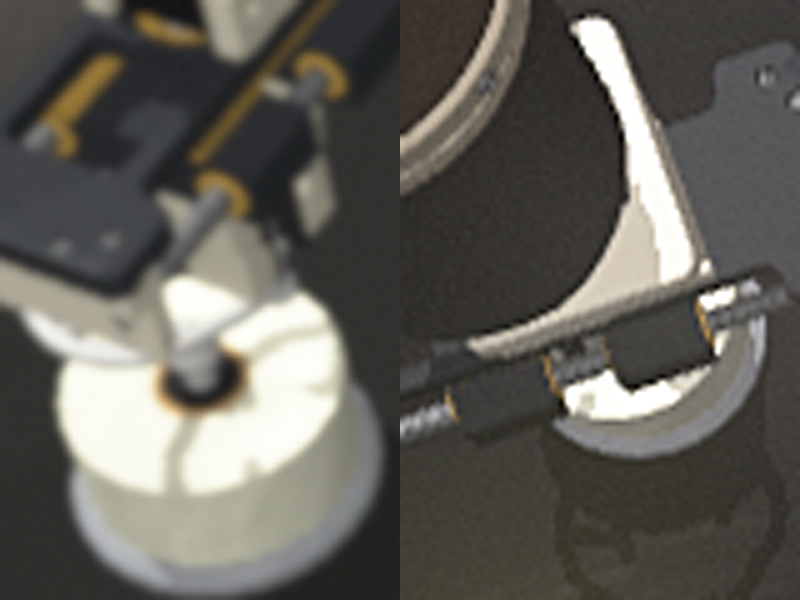

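The scene crop shows the ring's wire (about (90,345)) and a finger behind the spindle head at (200,360), all above the roll. The top view is blocked by the gripper. I'll descend slowly and watch the force.

Request:
{"fn": "step_arm", "kwargs": {"rows": [[1,[0,1,-6],[0,0,0]],[1,[0,1,-12],[0,0,0]],[1,[0,1,-18],[0,0,0]],[1,[0,1,-24],[0,0,0]],[1,[0,1,-28],[0,0,0]]]}}

```text
clock: 6.23
tool_pos: [0.6024, 0.2061, 0.1042]
orientation: [-180.0, -0.1, -161.5]
force: [-0.9, 0.2, -0.8]
opening: 0.0119
gripper_force: 30.0
```

Request:
{"fn": "step_arm", "kwargs": {"rows": [[1,[0,0,-2],[0,0,0]],[1,[0,0,-4],[0,0,0]],[1,[0,0,-6],[0,0,0]],[1,[0,0,-8],[0,0,0]],[1,[0,0,-10],[0,0,0]]]}}

```text
clock: 6.65
tool_pos: [0.6029, 0.2065, 0.0955]
orientation: [180.0, 0.0, -161.4]
force: [0.6, -0.2, -0.5]
opening: 0.0121
gripper_force: 30.0
```

Request:
{"fn": "step_arm", "kwargs": {"rows": [[1,[0,0,-3],[0,0,0]],[1,[0,0,-6],[0,0,0]],[1,[0,0,-9],[0,0,0]],[1,[0,0,-12],[0,0,0]],[1,[0,0,-14],[0,0,0]]]}}

```text
clock: 7.07
tool_pos: [0.6027, 0.2064, 0.081]
orientation: [-180.0, -0.0, -161.5]
force: [-0.6, -0.2, -1.1]
opening: 0.0116
gripper_force: 30.0
```

Request:
{"fn": "step_arm", "kwargs": {"rows": [[1,[0,0,0],[0,0,0]],[1,[0,0,-1],[0,0,0]],[1,[0,0,-2],[0,0,0]],[1,[0,0,-3],[0,0,0]],[1,[0,0,-3],[0,0,0]]]}}

```text
clock: 7.48
tool_pos: [0.6027, 0.2064, 0.0784]
orientation: [180.0, -0.0, -161.4]
force: [0.4, -0.7, -1.3]
opening: 0.0116
gripper_force: 30.0
```

```bash
python3 - <<'E'
from h import *
s=ctrl.snapshot("scene")[:,:,::-1]
o=ctrl.get_obs(); print(o["tool_pos"],o["orientation"],o["opening"],o["force"],o["moment"])
cv2.imwrite("pics/g5.png",cv2.resize(s[220:310,110:230],(800,600),interpolation=cv2.INTER_CUBIC))
E
```

```text
[0.6027977  0.20642568 0.07849642] [-1.79999064e+02 -5.96317549e-03 -1.61448650e+02] 0.011590894173202375 [-0.49268135 -0.31944208  0.22611619] [-0.0117245  -0.02110104 -0.00097423]
```

View pics/g5.png

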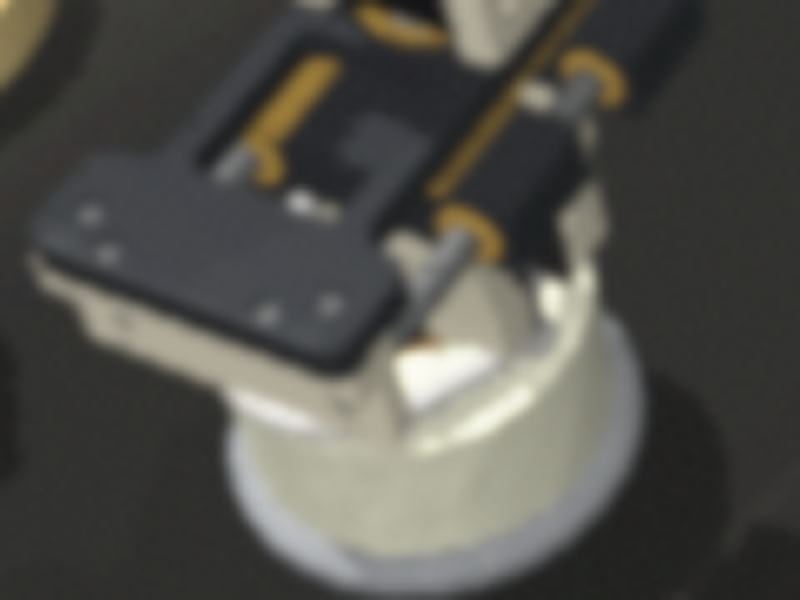

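The force shows no contact and the ring's wire lies at the roll top, so I'll lower a touch and open.

Request:
{"fn": "step_arm", "kwargs": {"rows": [[1,[0,0,-1],[0,0,0]],[1,[0,0,-1],[0,0,0]],[0.8,[0,0,-1],[0,0,0]],[0.7,[0,0,-1],[0,0,0]],[0.6,[0,0,-1],[0,0,0]]]}}

```text
clock: 7.95
tool_pos: [0.6029, 0.2065, 0.0776]
orientation: [180.0, 0.0, -161.4]
force: [0.3, 0.3, -0.7]
opening: 0.0258
gripper_force: 3.4
```

Request:
{"fn": "step_arm", "kwargs": {"rows": [[0.45,[0,0,0],[0,0,0]],[0.3,[0,0,0],[0,0,0]],[0.15,[0,0,0],[0,0,0]],[0.05,[0,0,0],[0,0,0]],[0.05,[0,0,0],[0,0,0]]]}}

```text
clock: 8.37
tool_pos: [0.6029, 0.2064, 0.0776]
orientation: [-180.0, 0.0, -161.4]
force: [0.1, -0.5, -0.6]
opening: 0.0585
gripper_force: 0.0
```

Request:
{"fn": "step_arm", "kwargs": {"rows": [[0.05,[0,0,0],[0,0,0]],[0.05,[0,0,0],[0,0,0]],[0.05,[0,0,0],[0,0,0]],[0.05,[0,0,5],[0,0,0]],[0.05,[0,0,10],[0,0,0]]]}}

```text
clock: 8.78
tool_pos: [0.6027, 0.2064, 0.0877]
orientation: [-180.0, -0.0, -161.4]
force: [0.1, 0.2, 0.2]
opening: 0.0829
gripper_force: 0.0
```

Request:
{"fn": "step_arm", "kwargs": {"rows": [[0.05,[0,0,15],[0,0,0]],[0.05,[0,0,35],[0,0,0]],[0.05,[0,0,60],[0,0,0]],[0.05,[0,0,85],[0,0,0]],[0.05,[0,0,110],[0,0,0]]]}}

```text
clock: 9.2
tool_pos: [0.6028, 0.2064, 0.1995]
orientation: [180.0, 0.0, -161.4]
force: [0.6, 0.3, -0.5]
opening: 0.0834
gripper_force: 0.0
```

Request:
{"fn": "step_arm", "kwargs": {"rows": [[0.05,[-10,-30,0],[0,0,0]],[0.05,[-20,-65,0],[0,0,0]],[0.05,[-30,-100,0],[0,0,0]],[0.05,[-40,-135,0],[0,0,0]],[0.05,[-50,-170,0],[0,0,0]]]}}

```text
clock: 9.62
tool_pos: [0.5522, 0.0351, 0.1984]
orientation: [180.0, 0.1, -161.4]
force: [0.9, -0.6, -0.3]
opening: 0.0834
gripper_force: 0.0
```

Request:
{"fn": "step_arm", "kwargs": {"rows": [[0.05,[-10,-35,0],[0,0,0]],[0.05,[-20,-70,0],[0,0,0]],[0.05,[-30,-100,0],[0,0,0]],[0.05,[-30,-100,0],[0,0,0]],[0.05,[-30,-100,0],[0,0,0]]]}}

```text
clock: 10.03
tool_pos: [0.5225, -0.065, 0.1985]
orientation: [-180.0, 0.1, -161.6]
force: [-0.0, 0.8, 0.6]
opening: 0.0835
gripper_force: 0.0
```

```bash
python3 - <<'E'
from h import *
s=ctrl.snapshot("scene")[:,:,::-1];t=ctrl.snapshot("top")[:,:,::-1]
f=lambda im,x,y:cv2.resize(im[y:y+120,x:x+80],(400,600),interpolation=cv2.INTER_CUBIC)
cv2.imwrite("pics/g6.png",np.hstack([f(s,130,210),f(t,195,125)]))
E
```

```text
(no output)
```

View pics/g6.png

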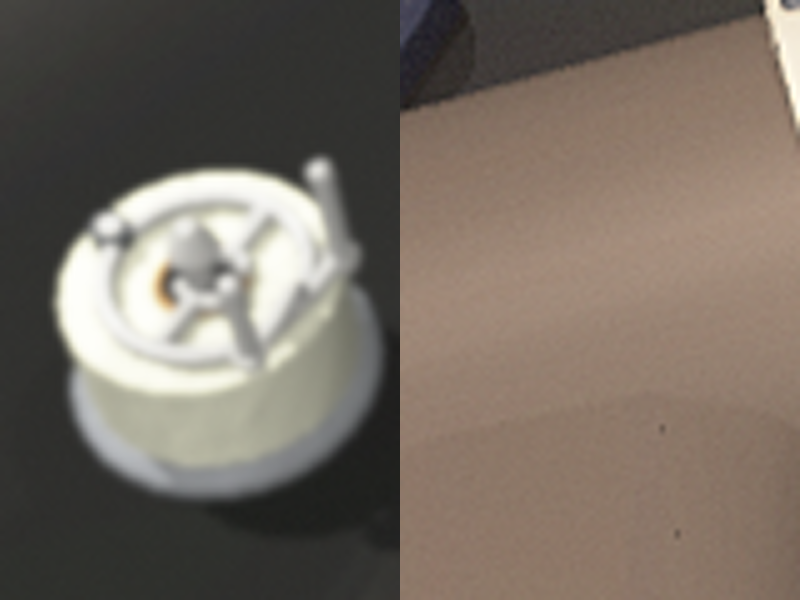

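```bash
python3 - <<'E'
from h import *
from scipy.optimize import least_squares
pt=[(.04,0,.008),(-.032,-.026,.05),(-.032,.026,.05),(-.032,-.026,.005),(-.032,.026,.005)]
px=np.array([(112,225),(320,165),(230,285),(350,258),(250,357)])/5+[130,210]-.4
def m(v,z=.052):
    c,s=np.cos(v[2]),np.sin(v[2])
    return np.array([proj("scene",[v[0]+c*p[0]-s*p[1]*v[3],v[1]+s*p[0]+c*p[1]*v[3],z+p[2]]) for p in pt])
r=least_squares(lambda v:(m(v)-px).ravel(),[.638,.218,.32,1]);print(r.x,np.round(m(r.x)-px,1).tolist())
E
```

```text
[0.63296259 0.21477091 0.27913807 0.97729203] [[0.9, 0.2], [0.4, 0.2], [-0.5, -1.4], [-1.4, -0.6], [0.6, 1.7]]
```

The fit shows the ring closed (ear spacing 0.98 of nominal) and flat on the roll. Its centre is about 5 mm from the axis, inside the 12 mm limit. Handing in.

```bash
python3 -c "
from plant import ctrl
print(ctrl.close_job())"
```

```text
the job is handed in; nothing more can be done
None
```

The job is handed in at about 10 s of the 38 s allowed: by the last camera image, the ring is closed round the neck of the roll's spindle, flat on the roll, about 5 mm off the axis and released; the judge's verdict was not shown.

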